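# Bring the trolley wheel's valve to the top

### The arm

A 6-joint arm with a two-finger parallel gripper is mounted at the origin on the work surface. World frame = base frame: x ahead of the robot, y to its left, z up, the work surface at z = 0. Lengths are in m, angles in degrees, forces in N, time in s.
With the tool pointing down it reaches from about 0.375 to 0.9 m from the base axis. Payload 3.1 kg.
Tool frame: the origin (TCP) lies between the finger pads; the fingertips stand 19 mm ahead of it and the grasp point (between the pads) is the TCP; z points along the fingers, x is the direction in which the jaws open and shut, and the axes are right-handed (so a half turn about z gives the same grasp; the last joint's range is limited). The gripper opens to 87 mm and grips with 3 to 60 N. Pads are 19 mm wide; open, the fingers measure 117 mm over their backs; the gripper's body (75 mm by 190 mm) begins 51 mm behind the grasp point.
Start: joints at [-79.04, 30.224, 82.088, -0, 67.689, -10.227], TCP at [0.226, -0.583, 0.242] pointing down, gripper open.
Joint ranges: [-176.69, 176.69], [-43.24, 126.21], [12.49, 139.97], [-82, 262], [0, 151.66], [-163.58, 163.58]. Speed limits (degrees/s): [159.86, 159.86, 180, 180, 180, 180].

### API

Orientations are given as a 3x3 rotation matrix whose columns are the frame's x, y, z axes.
In Python, from rig import read_state, capture, camera_info, hand_in, spot_in, silhouettes gives the robot as it stands.
- The arm moves only by the shell command python3 -m jog 'ROWS'. ROWS is text: rows parted by semicolons, each of 7 numbers parted by spaces: the shift along the tool's x, y, z in m, then the turn, a rotation vector about the tool's x, y, z in degrees, then the opening, from 0 (shut) to 1 (fully open). A call has 1 to 8 rows; each row is the pose to reach, as a shift and turn from the pose commanded when the call began, along the tool's axes at that moment; what a row does not reach only later rows make up. A row lasts 1/8 s, in which the tool goes at most 62.5 mm and 10.7 degrees, less where a joint would pass 70% of its speed; a pose out of reach is approached as far as the arm can. A call with a gripper value outside its range is refused whole. The fingers move at their own pace and stop on an object; the grip force is fixed at half the most. Time passes only in rows, so rows that repeat a pose let the fingers close. It gives the time, the measured TCP pose, the force and the opening at its end, in the units of the state.
- read_state(): the state, without advancing time (a new reading comes with each control period).
- capture(name): name is "scene" or "top" or "wrist"; returns (picture, depth): 420x560x3 uint8, red, green, blue; 420x560 float32, m along the optical axis (not along the pixel's ray), 0 where there is no reading.
- camera_info(name): a dict with "vfov" (degrees; the focal length in pixels is half the picture's height over the tangent of half this angle, whatever the lens; pixels are square), "cx", "cy" (the principal point, pixels), "dist" ([k1, k2, p1, p2, k3] as OpenCV has them; the pictures are not rectified), "R" (3x3) and "t" (3): a world point X has camera coordinates R X + t; the wrist camera has in their place "tool_from_camera" (4x4, takes a point from camera to tool coordinates, whose origin is the TCP and whose axes are the tool frame's). Camera axes: x right, y down, z forward; pixel columns grow to the right and rows downward; lengths in m; the calibration is good to about 2 mm. A picture is of the moment at which its call begins: read the wrist's pose just before it. camera_info takes no time and is no camera call.
- hand_in(): hands the job in, once; it reports no verdict.
Trained networks look in the newest picture that a camera, given by its name, has taken for a name from the list of things; names that differ only in an ending like _2 or _b are one class to them, and where a whole thing is asked for, a point or a joint stands for the part that bears it (a point fixed in the world has none). Each returns a list of dicts, best first, with "score" (0 to 1); they miss things now and then, are a little off and sometimes report something else, mostly with a low value. They report only what shows in the picture. A call takes as long as a camera call.
- spot_in(label, camera): "centre" ([x, y, z] in m, in world coordinates, good to about 4 mm: the middle of the surface that is visible of it).
- silhouettes(label, camera): "region" (420x560 bool, what is visible of it).
The state is a dict: "time_s": time; "joint_positions": joint angles; "qvel": joint speeds; "tau": joint torques, N m; "position": TCP position; "tcp_rot": TCP orientation; "force": force on the tool from outside, world axes, zero at the start; "moment": the same for the moment, N m; "opening": opening from 0.0 (shut) to 1.0 (fully open).
Only numpy, scipy, OpenCV 4.12 (cv2) and the standard library are available. Lean on these libraries where they do the work, as an engineer would, in place of code of your own. Each camera call takes 0.05 s, during which the arm holds its last target.

### The job

The trolley wheel on the blue service stand needs its tyre pumped: push its white spokes round with the fingertips, spoke by spoke as they come within reach, until the valve stem is straight up the slope from the axle, in line with the red pointer at the stand's top edge. Push only on the spokes (nothing needs gripping): keep off the tyre and the valve, and do not disturb the tub, the tape roll or the spanner. Leave the wheel at rest and take the hand away.

Things in the scene. Friction and masses are not known exactly. Their poses are not given: they have to be found in the camera images.
- stand: Blue service stand, fixed. Origin on the bench (z = 0) below the axle; z up, x level towards the LOW side of the slope, y level along the crossbar. The wheel's plane leans 25 deg: in this frame up-slope is (-cos 25, 0, sin 25), the wheel's face looks along (sin 25, 0, cos 25). Base 300 x 420 x 14 mm; side posts at y = +-178 mm; a 30 mm wide, 178 mm high upright at x = -156 mm.
- axle (a point): Centre of the wheel, on its middle plane, 120 mm above the bench; fixed to the stand.
- crossbar (a point): Middle of the fixed blue bar over the wheel's face, 30 mm above the wheel's middle plane along its normal. It runs along stand y over the full wheel; 20 mm wide along the slope, 6 mm thick, with a 22 mm nut, 8 mm high, on the middle. A finger between the spokes cannot pass it, so the turn takes several pushes, in the half above or below it.
- pointer (a point): Tip of the fixed red pointer, 155 mm up-slope of the axle, just outside the tyre at its highest point; its top face is 9 mm above the wheel's middle plane. The pointer is 24 mm wide.
- slope_low (a point): Lowest point of the tyre's centre circle, 128 mm down-slope of the axle; fixed to the stand, on the wheel's middle plane.
- wheel (a joint): Wheel angle, rad: 0 or any whole turn (6.283) has the valve straight up at the pointer; grows counter-clockwise seen from above. Starts 2.5 to 3.8. Turns both ways without stops; friction about 0.22 N m (4 N at 56 mm from the axle); stays where left. White rim: inner radius 100 mm, 36 mm wide; dark hub: radius 22 mm, 46 mm long; tyre 300 mm over all.
- spoke (a point): A point on one spoke, 60 mm from the axle, on the middle plane; turns with the wheel. The five white spokes, 14 x 14 mm, run straight from hub to rim, centred on the middle plane, 36, 108, 180, 252 and 324 deg from the valve (this one: at 36 deg, counter-clockwise seen from above). The openings go through, 40 mm free below the middle plane beyond 45 mm from the axle.
- valve_tip (a point): Inner end of the valve stem, 78 mm from the axle on the middle plane; turns with the wheel. The stem, black foot and brass tip, 9 to 11 mm thick, sticks 22 mm inwards from the rim towards the hub. A 16 mm yellow dot on the black tyre (44 mm thick, centre circle of radius 128 mm) marks the same place. Neither valve nor tyre is to be pushed.
- tub: Bystander: loose white tub, yellow label, blue cap, 76 mm diameter, 150 mm high, standing beside the stand. Origin: centre of its underside.
- tape: Bystander: loose blue roll of tape lying flat beside the stand, 96 mm outside diameter, 45 mm high. Origin: centre of its underside.
- spanner: Bystander: loose steel spanner about 170 mm long lying on the bench on the stand's low side. Origin at its underside near the middle.

How it is judged:
By the outcome, as a careful person would: the job done as asked, in the order asked, and still so for the second after the job is handed in, with the robot touching nothing.
It also fails if it takes over 61 s, if anything falls off the work surface, if the arm or the gripper's body presses on something with over 40 N, if the wrist force passes 120 N, or if a joint passes its speed limit or range.

## Working session

There is one attempt and no reset: what is moved stays moved. The work goes in short steps, Python scripts to look and compute and a shell command to move; the robot and the scene stay as the last step left them, time stands still between calls to the robot, and variables do not carry over. Pictures are saved under pics/ and viewed, and the job is handed in when it is done.

```bash
ls; mkdir -p pics; python3 - <<'E'
from rig import *
import cv2, numpy as np
s=read_state(); print(s)
for n in ("scene","top"):
    im,d=capture(n); cv2.imwrite(f"pics/{n}0.png",im[:,:,::-1]); np.savez(f"{n}0.npz",im=im,d=d)
    print(n,camera_info(n))
    for l in ("wheel","valve_tip","spoke","pointer","crossbar","stand","tub","tape","spanner","axle"):
        try: print(n,l,[(np.round(x["centre"],3).tolist(),round(x["score"],2)) for x in spot_in(l,n)][:6])
        except Exception as e: print(l,e)
E
```

```text
pics
{'time_s': 0.0, 'joint_positions': array([-7.90399549e+01,  3.02772067e+01,  8.21558839e+01, -1.28504163e-03,
        6.76869607e+01, -1.02267323e+01]), 'qvel': array([ 0.05682117,  0.06269488,  0.06921953, -0.05783023,  0.03914003,
        0.03513384]), 'tau': array([ 1.53655281e-03, -4.40042710e+01, -1.76595533e+01,  6.33904897e-02,
        5.82248729e-02, -1.62486795e-04]), 'position': array([ 0.22577767, -0.58206848,  0.24059322]), 'tcp_rot': array([[ 3.61416929e-01, -9.32404219e-01, -4.18735772e-04],
       [-9.32402025e-01, -3.61417000e-01,  2.05312491e-03],
       [-2.06568055e-03, -3.51604016e-04, -9.99997805e-01]]), 'force': array([-0.02869069,  0.80958965,  0.58701471]), 'moment': array([ 0.02551828, -0.00358603,  0.00176033]), 'opening': 0.9990328412366305}
scene {'vfov': 48.34246502527322, 'cx': 275.8641347213329, 'cy': 217.08788342459047, 'dist': array([-0.02656212,  0.        ,  0.        ,  0.        ,  0.        ]), 'R': array([[ 0.83156156,  0.55540121, -0.00590457],
       [ 0.47544449, -0.7172637 , -0.50939702],
       [-0.28715486,  0.42078769, -0.86051136]])
[... 658 characters left out ...]
 ,  0.        ,  0.        ,  0.        ]), 'R': array([[-0.0166881 , -0.99977549,  0.0130565 ],
       [-0.9867932 ,  0.0143643 , -0.16134701],
       [ 0.16112324, -0.01557664, -0.98681137]]), 't': array([0.04288457, 0.61517808, 1.05317434])}
top wheel [([0.531, 0.022, 0.145], 0.69)]
top valve_tip [([0.528, 0.021, 0.147], 0.66)]
top spoke [([0.53, 0.026, 0.146], 0.66)]
top pointer [([0.538, 0.023, 0.081], 0.59)]
top crossbar [([0.537, 0.017, 0.079], 0.96)]
top stand [([0.535, 0.018, 0.083], 0.79)]
top tub [([0.599, 0.319, 0.149], 0.56)]
top tape [([0.59, -0.261, 0.044], 0.71)]
top spanner [([0.747, 0.047, 0.007], 0.9), ([0.532, 0.022, 0.147], 0.74)]
top axle [([0.537, 0.023, 0.085], 0.88)]
```

View pics/scene0.png

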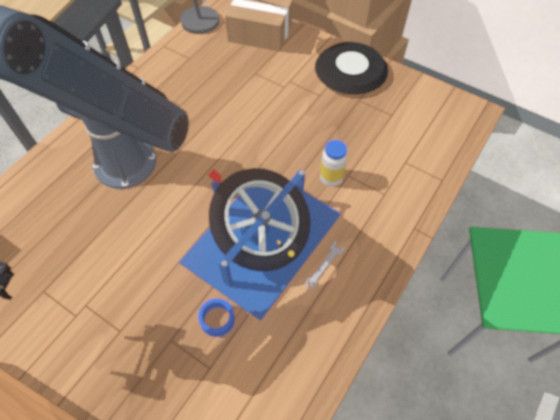

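View pics/top0.png

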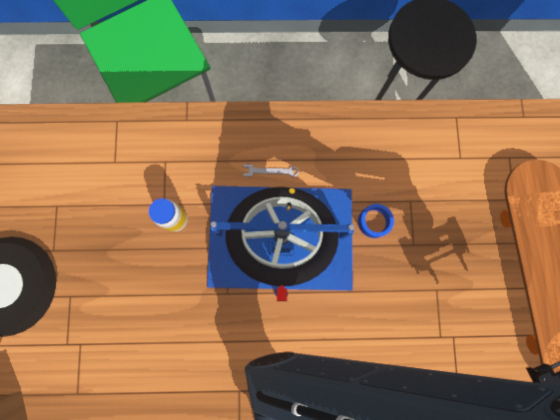

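```bash
cat > h.py <<'E'
import numpy as np, cv2
from rig import *
def K(n):
    c=camera_info(n); f=210/np.tan(np.radians(c["vfov"])/2)
    return np.array([[f,0,c["cx"]],[0,f,c["cy"]],[0,0,1]]),c
def cloud(n,d):
    k,c=K(n); v,u=np.mgrid[:420,:560]
    p=cv2.undistortPoints(np.stack([u,v],-1).reshape(-1,1,2).astype(np.float64),k,c["dist"]).reshape(420,560,2)
    X=np.dstack([p*d[...,None],d[...,None]])
    return (X-c["t"])@c["R"]
def proj(n,P):
    k,c=K(n); r,_=cv2.Rodrigues(c["R"])
    return cv2.projectPoints(np.asarray(P,float).reshape(-1,1,3),r,c["t"],k,c["dist"])[0].reshape(-1,2)
E
python3 - <<'E'
from h import *
for n in ("scene","top"):
    z=np.load(n+"0.npz"); im=z["im"]; d=z["d"]; X=cloud(n,d)
    hsv=cv2.cvtColor(im,cv2.COLOR_RGB2HSV); H,S,V=[hsv[...,i] for i in range(3)]
    box=(X[...,0]>.3)&(X[...,0]<.8)&(abs(X[...,1])<.24)&(d>0)
    blue=box&(H>105)&(H<125)&(S>150)
    base=blue&(abs(X[...,2]-.014)<.006)
    q=X[base]; r=cv2.minAreaRect((q[:,:2]*1000).astype(np.float32)); print(n,"base",r,np.median(q[:,2]),len(q))
    red=box&((H<6)|(H>174))&(S>180)&(V>100)
    q=X[red]; print("red",len(q),q.mean(0),np.argwhere(red).mean(0),q.min(0),q.max(0))
    yel=box&(H>22)&(H<34)&(S>170)&(V>150)
    q=X[yel]; print("yel",len(q),q.mean(0),np.argwhere(yel).mean(0))
    bar=blue&(X[...,2]>.1); q=X[bar]; print("bar",len(q),q.min(0),q.max(0)); 
    c=q.mean(0);w,vv=np.linalg.eigh(np.cov(q.T)); print(c,vv[:,2],np.degrees(np.arctan2(-vv[0,2],vv[1,2])))
    # wheel white
    wh=box&(S<60)&(V>120)&(X[...,2]>.05); q=X[wh]; c=np.median(q,0); print("white",len(q),c)
    u0,v0=(130,120) if n=="scene" else (190,160)
    cv2.imwrite(f"pics/{n}0z.png",cv2.resize(im[v0:v0+220 if n=="scene" else v0+150,u0:u0+200],None,fx=3 if n=="scene" else 4,fy=3 if n=="scene" else 4,interpolation=cv2.INTER_CUBIC)[:600,:800,::-1])
E
```

```text
scene base ((0.0, 0.0), (0.0, 0.0), 0.0) nan 0
  return _methods._mean(a, axis=axis, dtype=dtype,
  ret = ret.dtype.type(ret / rcount)
<stdin>:10: RuntimeWarning: Mean of empty slice.
  ret = um.true_divide(
Traceback (most recent call last):
ValueError: zero-size array to reduction operation minimum which has no identity
```

```bash
python3 - <<'E'
from h import *
for n,pts in (("scene",[(315,240),(216,176),(292,254),(300,185)]),("top",[(225,200),(282,295),(292,190),(240,227)])):
    z=np.load(n+"0.npz"); im=z["im"]; d=z["d"]; X=cloud(n,d)
    print(n,d.shape,d.dtype,(d>0).mean())
    for u,v in pts: print(u,v,im[v,u],cv2.cvtColor(im[v:v+1,u:u+1],cv2.COLOR_RGB2HSV)[0,0],d[v,u],X[v,u].round(3))
E
```

```text
scene (420, 560) float32 0.9959651360544217
315 240 [ 69  91 140] [111 129 140] 1.4006962 [0.687 0.093 0.014]
216 176 [179  65  57] [  2 174 179] 1.2878727 [0.398 0.02  0.205]
292 254 [203 178  85] [ 24 148 203] 1.2974601 [ 0.673 -0.014  0.086]
300 185 [ 76  97 145] [111 121 145] 1.3964236 [0.573 0.184 0.101]
top (420, 560) float32 0.9961479591836735
225 200 [ 42  64 117] [111 163 117] 1.1416391 [0.66  0.181 0.015]
282 295 [165  32  30] [  0 209 165] 0.91214466 [0.39  0.023 0.206]
292 190 [219 179  39] [ 23 210 219] 1.0732859 [ 0.671 -0.014  0.089]
240 227 [ 38  65 119] [110 174 119] 0.9902937 [0.561 0.126 0.153]
```

```bash
python3 - <<'E'
from h import *
for n in ("scene","top"):
    z=np.load(n+"0.npz"); im=z["im"]; d=z["d"]; X=cloud(n,d)
    hsv=cv2.cvtColor(im,cv2.COLOR_RGB2HSV); H,S,V=[hsv[...,i] for i in range(3)]
    box=(X[...,0]>.3)&(X[...,0]<.8)&(X[...,1]>-.2)&(X[...,1]<.24)&(d>0)
    blue=box&(H>100)&(H<125)&(S>90)
    base=blue&(abs(X[...,2]-.014)<.008)
    q=X[base]; r=cv2.minAreaRect((q[:,:2]*1000).astype(np.float32)); print(n,"base",r,np.median(q[:,2]),len(q))
    red=box&((H<8)|(H>174))&(S>140)&(V>100)&(X[...,2]>.15)
    q=X[red]; print("red",len(q),q.mean(0),np.argwhere(red).mean(0),q.min(0),q.max(0))
    yel=box&(H>20)&(H<34)&(S>120)&(V>150)&(X[...,2]>.05)
    q=X[yel]; print("yel",len(q),q.mean(0),np.argwhere(yel).mean(0))
    bar=blue&(X[...,2]>.13)&(X[...,0]>.5); q=X[bar]; print("bar",len(q),q.min(0),q.max(0)); 
    c=q.mean(0);w,vv=np.linalg.eigh(np.cov(q.T)); print(c,vv[:,2],np.degrees(np.arctan2(-vv[0,2],vv[1,2])))
    u0,v0,w,h,f=(170,140,180,150,4) if n=="scene" else (190,160,200,150,4)
    cv2.imwrite(f"pics/{n}0z.png",cv2.resize(im[v0:v0+h,u0:u0+w],None,fx=f,fy=f,interpolation=cv2.INTER_CUBIC)[:,:,::-1])
E
```

```text
scene base ((547.843994140625, 14.388153076171875), (417.78900146484375, 296.37091064453125), 88.0698471069336) 0.01350881122245496 6214
red 93 [0.39193491 0.02095415 0.20117501] [175.44086022 214.55913978] [0.37684784 0.00825621 0.1895864 ] [0.40790991 0.03338422 0.21144419]
yel 30 [ 0.66873875 -0.01562     0.08742999] [253.36666667 290.63333333]
bar 787 [ 0.50100514 -0.17077352  0.13021004] [0.57744839 0.1900766  0.15711069]
[ 0.55868574 -0.01189003  0.14822386] [-0.04930667 -0.99876703 -0.00576817] 177.17374275527874
top base ((548.2810668945312, 17.998199462890625), (418.5644226074219, 297.38079833984375), 87.802734375) 0.014674403936494173 6601
red 138 [0.39372528 0.02371052 0.20291632] [293.51449275 281.45652174] [0.37869608 0.01243216 0.19173296] [0.41335215 0.03470105 0.21199026]
yel 21 [ 0.67000941 -0.01335451  0.08934588] [190.23809524 291.61904762]
bar 1047 [ 0.50037555 -0.16433993  0.13028672] [0.57938428 0.20130714 0.16868131]
[0.5592234  0.01173513 0.14999626] [-0.04536771 -0.99895896 -0.00477049] 177.39969963934695
```

View pics/scene0z.png

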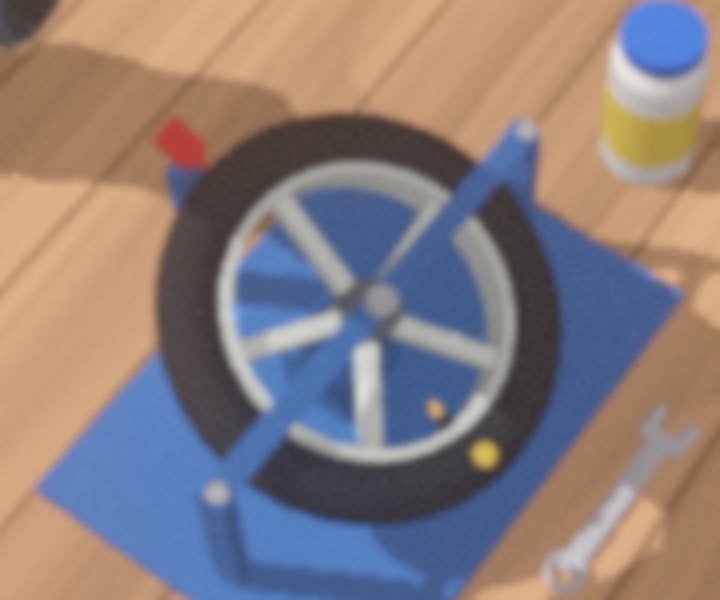

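View pics/top0z.png

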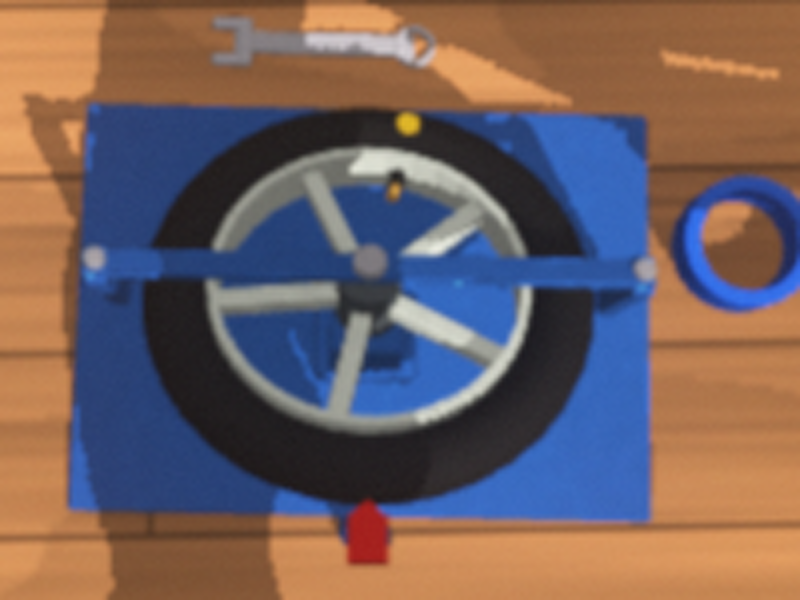

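```bash
cat >> h.py <<'E'
from scipy.spatial.transform import Rotation as Ro
A=np.array([.547,.0165,.12]); yaw=np.radians(-2.4)
Rs=Ro.from_euler('z',yaw).as_matrix()
c25,s25=np.cos(np.radians(25)),np.sin(np.radians(25))
E1=Rs@[-c25,0,s25]; E2=Rs@[0,-1.,0]; N=Rs@[s25,0,c25]
def pt(r,phi,h): p=np.radians(phi); return A+r*(np.cos(p)*E1+np.sin(p)*E2)+h*N
def target(r,phi,h):
    p=np.radians(phi); x=-(np.cos(p)*E1+np.sin(p)*E2); z=-N; y=np.cross(z,x)
    return pt(r,phi,h),np.stack([x,y,z],1)
def move(r,phi,h):
    s=read_state(); P,R=target(r,phi,h); T=s["tcp_rot"]
    return (T.T@(P-s["position"])*1000).round(1),np.degrees(Ro.from_matrix(T.T@R).as_rotvec()).round(2)
def where():
    s=read_state(); d=s["position"]-A; a,b,h=d@E1,d@E2,d@N; R=s["tcp_rot"]
    e=Ro.from_matrix(target(1,0,0)[1].T@R).as_rotvec(degrees=True)
    return dict(r=np.hypot(a,b)*1000,phi=np.degrees(np.arctan2(b,a)),h=h*1000,rot=e,t=s["time_s"],F=s["force"],j=s["joint_positions"])
def angs(v=None):
    "print wheel angle from top/scene"
    out={}
    for n in ("scene","top"):
        im,d=capture(n); X=cloud(n,d)
        hsv=cv2.cvtColor(im,cv2.COLOR_RGB2HSV); H,S,V=[hsv[...,i] for i in range(3)]
        D=X-A; a=D@E1;b=D@E2;h=D@N; r=np.hypot(a,b)
        m=(H>18)&(H<34)&(S>110)&(V>110)&(abs(r-.128)<.02)&(abs(h-.02)<.012)
        if m.sum()>3: out[n]=(np.degrees(np.arctan2(b[m].mean(),a[m].mean())).round(2),r[m].mean().round(4),h[m].mean().round(4),int(m.sum()))
        np.savez(n+"1.npz",im=im,d=d)
    return out
E
python3 - <<'E'
from h import *
print(angs()); print(move(.062,15,.13))
for n in("scene","top"):
    im=np.load(n+"1.npz")["im"]; im=im.copy()
    v=168.4; P=[pt(.128,v,.022),pt(.078,v,0),pt(.155,0,.009)]+[pt(.06,v+k,.007) for k in(36,108,180,252,324)]+[pt(0,0,.041)]+[pt(.1,k,.018) for k in range(0,360,30)]
    im=cv2.resize(im,None,fx=4,fy=4,interpolation=cv2.INTER_CUBIC)
    for u,w in proj(n,P): cv2.circle(im,(int(u*4+2),int(w*4+2)),3,(255,0,255),-1)
    o=(680,560) if n=="scene" else (760,640)
    cv2.imwrite(f"pics/{n}_ov.png",im[o[1]:o[1]+600,o[0]:o[0]+800,::-1])
E
```

```text
{'scene': (np.float64(168.42), np.float64(0.1282), np.float64(0.0219), 43), 'top': (np.float64(168.84), np.float64(0.1279), np.float64(0.0242), 30)}
(array([-427.7, -510.1,  -21.6]), array([-11.8 , -24.51, -80.02]))
```

View pics/top_ov.png

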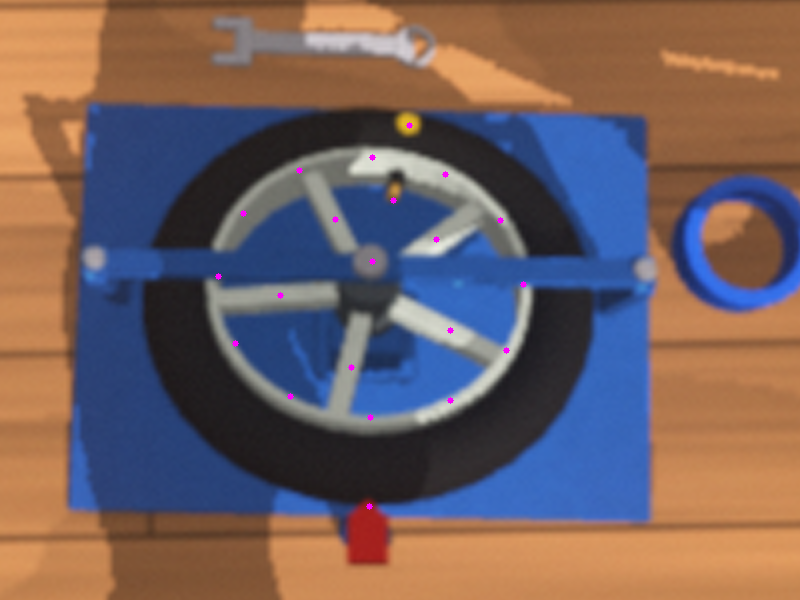

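View pics/scene_ov.png

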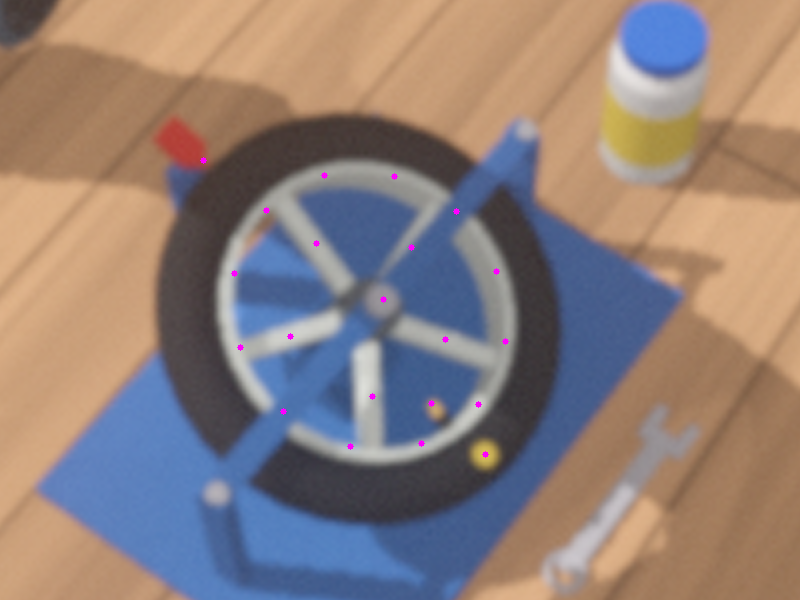

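The model overlay fits both views: spoke centres, rim, axle nut, pointer and dot all land within a few px of their predicted points. The wheel is at about 168.5°. Moving to hover.

```bash
python3 -m jog '0 0 -0.03 0 0 0 0; -0.12 -0.14 -0.03 -3 -6 -20 0; -0.24 -0.28 -0.03 -6 -12 -40 0; -0.36 -0.42 -0.03 -9 -18 -60 0; -0.4277 -0.5101 -0.03 -11.8 -24.5 -80 0; -0.4277 -0.5101 -0.0216 -11.8 -24.5 -80 0; -0.4277 -0.5101 -0.0216 -11.8 -24.5 -80 0; -0.4277 -0.5101 -0.0216 -11.8 -24.5 -80 0'; python3 -c "
from h import *
print(where()); print(move(.062,15,.13))"
```

```text
time_s: 2.2
position: [0.4372, -0.1976, 0.268]
tcp_rot: [[0.923, 0.051, -0.382], [0.073, -0.996, 0.045], [-0.379, -0.069, -0.923]]
force: [0.2, -0.6, 0.6]
opening: 0.172
{'r': np.float64(267.2344929900287), 'phi': np.float64(54.845551752706584), 'h': np.float64(91.49927314028136), 'rot': array([ 1.50608243,  2.50915505, -6.46815066]), 't': 2.2, 'F': array([ 0.24044268, -0.57948939,  0.62902061]), 'j': array([-31.97371941,  26.8974686 ,  87.59866057,  -9.48807395,
        86.21379074, -33.31884985])}
(array([ 117.7, -191.4,  -28.7]), array([-1.17, -2.69, -8.53]))
```

```bash
python3 -m jog '0.02 -0.05 -0.03 0 0 -2 0; 0.06 -0.1 -0.035 -1 -2 -6 0; 0.09 -0.15 -0.03 -1.2 -2.7 -8.5 0; 0.1177 -0.1914 -0.0287 -1.2 -2.7 -8.5 0; 0.1177 -0.1914 -0.0287 -1.2 -2.7 -8.5 0; 0.1177 -0.1914 -0.0287 -1.2 -2.7 -8.5 0; 0.1177 -0.1914 -0.0287 -1.2 -2.7 -8.5 0; 0.1177 -0.1914 -0.0287 -1.2 -2.7 -8.5 0'; python3 -c "
from h import *
print(where()); print(move(.062,15,.09))"
```

```text
time_s: 3.2
position: [0.5467, -0.0028, 0.2633]
tcp_rot: [[0.887, 0.186, -0.422], [0.214, -0.977, 0.02], [-0.408, -0.108, -0.907]]
force: [-0.1, -0.1, 0.1]
opening: 0.003
{'r': np.float64(63.12038470742296), 'phi': np.float64(17.824865231723873), 'h': np.float64(130.13015184323734), 'rot': array([  0.10748644,   0.04526688, -14.56237009]), 't': 3.2, 'F': array([-0.14633672, -0.05506519,  0.07606788]), 'j': array([-10.29657542,  33.88754469,  75.78385952,  -3.22624488,
        95.09510112, -22.01497276])}
(array([ 1. , -3. , 40.1]), array([-0.1 , -0.06, -0.44]))
```

```bash
python3 -m jog '0.001 -0.003 0.03 0 0 0 0; 0.001 -0.003 0.06 0 0 -0.4 0; 0.001 -0.003 0.06 0 0 -0.4 0; 0.001 -0.003 0.06 0 0 -0.4 0; 0.001 -0.003 0.06 0 0 -0.4 0'; python3 - <<'E'
from h import *
print(where()); print(move(.062,15,.005))
im,d=capture("wrist"); cv2.imwrite("pics/w1.png",im[:,:,::-1])
im,d=capture("scene"); cv2.imwrite("pics/s1.png",cv2.resize(im[90:290,130:390],None,fx=3,fy=3,interpolation=cv2.INTER_CUBIC)[:,:,::-1])
E
```

```text
time_s: 3.82
position: [0.5233, 0.0022, 0.2096]
tcp_rot: [[0.887, 0.194, -0.419], [0.223, -0.975, 0.019], [-0.405, -0.11, -0.908]]
force: [1.2, 0.7, 0.4]
opening: 0.005
{'r': np.float64(60.75040289893824), 'phi': np.float64(14.522679241747214), 'h': np.float64(71.41192858084985), 'rot': array([  0.03503748,   0.1897161 , -15.0417488 ]), 't': 3.825, 'F': array([1.24098   , 0.74157355, 0.36234052]), 'j': array([-10.20928016,  35.40953292,  82.43759875,  -3.21550215,
        86.77955093, -21.95625706])}
(array([-1.5,  0.5, 66.4]), array([-0.01, -0.19,  0.04]))
```

View pics/w1.png

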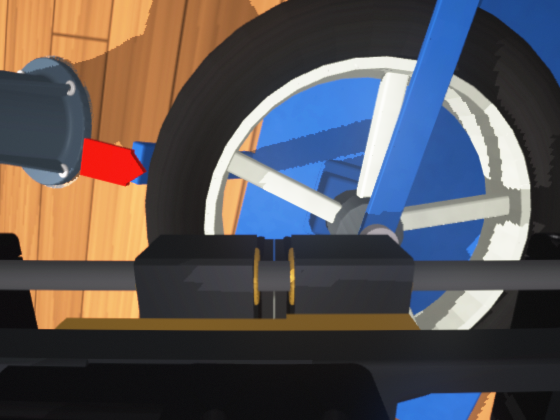

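View pics/s1.png

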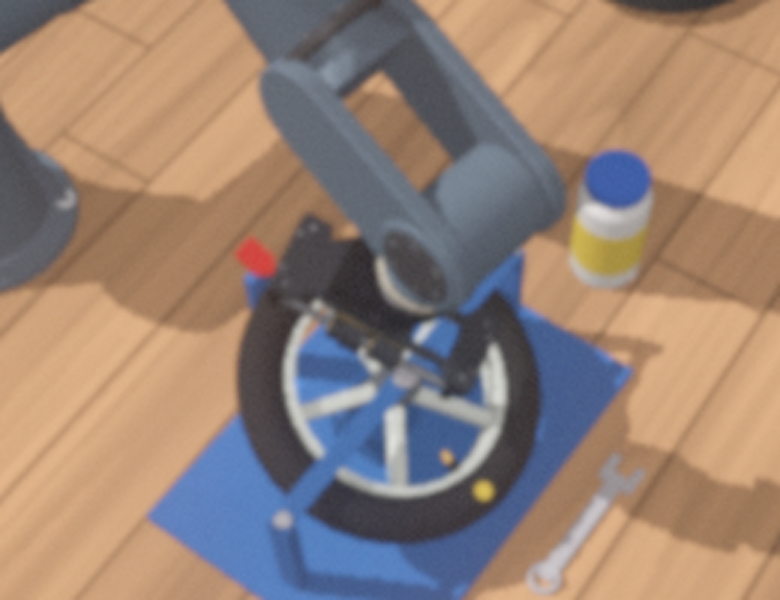

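```bash
python3 - <<'E'
from h import *
im,d=capture("wrist"); c=camera_info("wrist"); f=210/np.tan(np.radians(c["vfov"])/2)
k=np.array([[f,0,c["cx"]],[0,f,c["cy"]],[0,0,1]])
v,u=np.mgrid[:420,:560]
p=cv2.undistortPoints(np.stack([u,v],-1).reshape(-1,1,2).astype(float),k,c["dist"]).reshape(420,560,2)
T=c["tool_from_camera"]; X=np.dstack([p*d[...,None],d[...,None]])@T[:3,:3].T+T[:3,3]
print(T.round(3))
for (a,b) in [(140,240),(260,240),(200,245),(200,290),(140,310),(280,300),(410,240),(300,240),(75,275),(20,250),(20,300),(240,325),(240,340),(540,250),(180,400)]: print((a,b),d[b,a].round(4),(X[b,a]*1000).round(0))
E
```

```text
[[ 1.    -0.     0.001  0.001]
 [-0.     0.969  0.248 -0.068]
 [-0.001 -0.248  0.969 -0.143]
 [ 0.     0.     0.     1.   ]]
(140, 240) 0.4796 [-201.   96.  310.]
(260, 240) 0.1649 [ -6. -12.  13.]
(200, 245) 0.0834 [-18. -38. -65.]
(200, 290) 0.0761 [-17. -30. -74.]
(140, 310) 0.076 [-31. -26. -75.]
(280, 300) 0.1257 [  3.  -2. -30.]
(410, 240) 0.311 [135.  38. 151.]
(300, 240) 0.0877 [  8. -38. -60.]
(75, 275) 0.0814 [-50. -31. -68.]
(20, 250) 0.0977 [-78. -31. -52.]
(20, 300) 0.0969 [-78. -17. -56.]
(240, 325) 0.0719 [ -7. -25. -80.]
(240, 340) 0.065 [ -6. -26. -87.]
(540, 250) 0.0925 [ 79. -33. -57.]
(180, 400) 0.0503 [ -14.  -26. -102.]
```

```bash
python3 -m jog '-0.0015 0.0005 0.02 0 0 0 0; -0.0015 0.0005 0.04 0 0 0 0; -0.0015 0.0005 0.055 0 0 0 0; -0.0015 0.0005 0.0665 0 0 0 0; -0.0015 0.0005 0.0665 0 0 0 0; -0.0015 0.0005 0.0665 0 0 0 0'; python3 - <<'E'
from h import *
print(where())
E
```

```text
time_s: 4.72
position: [0.4933, 0.003, 0.149]
tcp_rot: [[0.886, 0.195, -0.421], [0.223, -0.975, 0.019], [-0.407, -0.111, -0.907]]
force: [-0.4, -0.2, -0.4]
opening: 0.005
{'r': np.float64(62.392924757852406), 'phi': np.float64(14.586102544757402), 'h': np.float64(3.8753223486925474), 'rot': array([  0.05224705,   0.0835213 , -15.07283812]), 't': 4.725, 'F': array([-0.42126986, -0.1546454 , -0.43504846]), 'j': array([-10.63561357,  38.00971338,  89.41966372,  -3.48412837,
        77.29957824, -21.78312672])}
```

```bash
python3 -m jog '0.0005 -0.0076 0 0 0 7 0; 0.0019 -0.0151 0 0 0 14 0; 0.0041 -0.0224 0 0 0 21 0; 0.0073 -0.0293 0 0 0 28 0; 0.0113 -0.0358 0 0 0 35 0; 0.016 -0.0418 0 0 0 42 0; 0.0215 -0.0471 0 0 0 49 0; 0.0275 -0.0517 0 0 0 56 0'; python3 - <<'E'
from h import *
print(where(),angs())
im=np.load("scene1.npz")["im"];cv2.imwrite("pics/s2.png",cv2.resize(im[90:290,130:390],None,fx=3,fy=3,interpolation=cv2.INTER_CUBIC)[:,:,::-1])
E
```

```text
time_s: 5.72
position: [0.5059, 0.0592, 0.1444]
tcp_rot: [[0.653, -0.626, -0.425], [-0.686, -0.727, 0.017], [-0.32, 0.28, -0.905]]
force: [-3.1, -1.4, 3.1]
opening: 0.008
{'r': np.float64(63.976371882405694), 'phi': np.float64(-39.78279061493437), 'h': np.float64(4.031582496215744), 'rot': array([-0.08895271, -0.16273607, 41.15425083]), 't': 5.725, 'F': array([-3.0919855 , -1.4304739 ,  3.10629119]), 'j': array([-5.21070649, 39.41042549, 87.11601253, -1.24539815, 78.62819654,
       38.85590395])} {'scene': (np.float64(123.7), np.float64(0.127), np.float64(0.022), 37), 'top': (np.float64(121.7), np.float64(0.127), np.float64(0.0239), 32)}
```

View pics/s2.png

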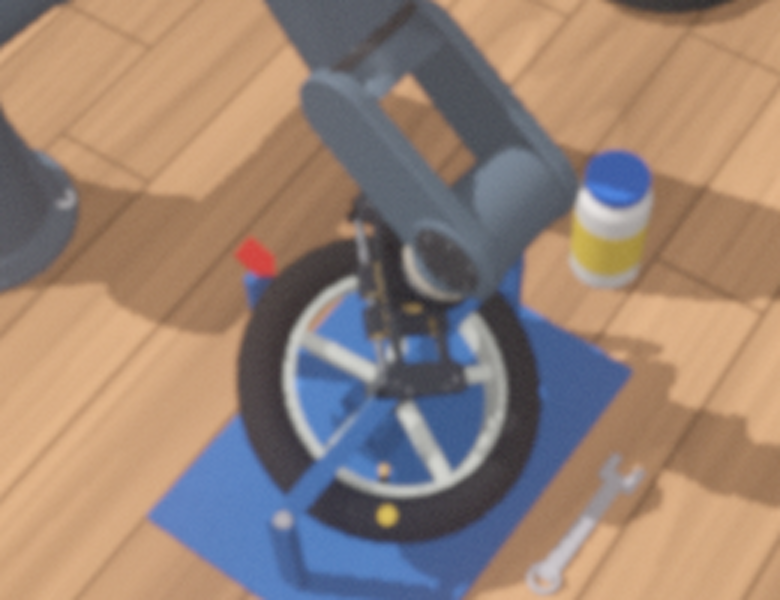

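```bash
python3 -m jog '0 0.004 0 0 0 0 0; 0 0.004 -0.02 0 0 0 0; 0 0.004 -0.05 0 0 0 0; 0 0.004 -0.07 0 0 0 0; 0 0.004 -0.07 0 0 0 0'; python3 - <<'E'
from h import *
print(where())
E
```

```text
time_s: 6.45
position: [0.5355, 0.0549, 0.2091]
tcp_rot: [[0.658, -0.626, -0.418], [-0.683, -0.73, 0.019], [-0.317, 0.273, -0.908]]
force: [0.4, 0.0, 0.1]
opening: 0.008
{'r': np.float64(62.38435760485738), 'phi': np.float64(-37.42241716133451), 'h': np.float64(75.15311072346903), 'rot': array([ 0.16448978,  0.23908989, 40.88757217]), 't': 6.45, 'F': array([0.39040954, 0.01921534, 0.1197572 ]), 'j': array([-5.40001101, 36.41845419, 80.31633579, -1.18599428, 87.96354444,
       38.2046095 ])}
```

```bash
python3 -c "
from h import *
for p in (-20,0,20,42): print(p,move(.062,p,.073))
print(angs())"
```

```text
-20 (array([ 4.3, 18.3,  2.1]), array([ -0.2 ,  -0.2 , -20.89]))
0 (array([15.4, 36.8,  2. ]), array([ -0.16,  -0.24, -40.89]))
20 (array([32.1, 50.4,  2. ]), array([ -0.12,  -0.27, -60.89]))
42 (array([54.6, 57.8,  2.1]), array([-7.000e-02, -3.000e-01, -8.289e+01]))
{'scene': (np.float64(120.19), np.float64(0.1282), np.float64(0.0227), 39), 'top': (np.float64(120.52), np.float64(0.1265), np.float64(0.0242), 34)}
```

```bash
python3 -m jog '0.001 0.009 0.002 0 0 -10 0; 0.004 0.018 0.002 0 0 -20 0; 0.01 0.028 0.002 0 0 -30 0; 0.016 0.037 0.002 0 0 -40 0; 0.024 0.044 0.002 0 0 -50 0; 0.032 0.05 0.002 0 0 -60 0; 0.042 0.055 0.002 0 0 -70 0; 0.05 0.057 0.002 0 -0.3 -79 0'; python3 -c "
from h import *
print(where(), move(.062,41,.005))"
```

```text
time_s: 7.55
position: [0.5291, -0.0206, 0.2046]
tcp_rot: [[0.734, 0.527, -0.429], [0.591, -0.806, 0.02], [-0.336, -0.268, -0.903]]
force: [0.2, 0.2, 0.1]
opening: 0.004
{'r': np.float64(63.13425070368657), 'phi': np.float64(36.829645180525375), 'h': np.float64(69.73646572441424), 'rot': array([  0.25779714,  -0.39020208, -38.39848781]), 't': 7.55, 'F': array([0.20143753, 0.15727554, 0.09286623]), 'j': array([-12.107138  ,  36.50399035,  81.29510297,  -4.04697291,
        87.35055291, -46.99149657])} (array([ 1.5,  5. , 64.7]), array([-0.37,  0.27, -2.6 ]))
```

```bash
python3 -m jog '0.0015 0.004 0.01 -0.3 0.3 -2.6 0; 0.0015 0.004 0.03 -0.3 0.3 -2.6 0; 0.0015 0.004 0.05 -0.3 0.3 -2.6 0; 0.0015 0.004 0.0645 -0.3 0.3 -2.6 0; 0.0015 0.004 0.0645 -0.3 0.3 -2.6 0; 0.0015 0.004 0.0645 -0.3 0.3 -2.6 0'; python3 -c "
from h import *
print(where())"
```

```text
time_s: 8.3
position: [0.5065, -0.0215, 0.146]
tcp_rot: [[0.715, 0.559, -0.419], [0.622, -0.782, 0.018], [-0.318, -0.274, -0.908]]
force: [0.7, 0.9, 0.5]
opening: 0.002
{'r': np.float64(60.94680181355636), 'phi': np.float64(40.65540897560794), 'h': np.float64(7.123746156056657), 'rot': array([ -0.04100531,   0.19388568, -40.67759519]), 't': 8.3, 'F': array([0.74023309, 0.85403524, 0.50234987]), 'j': array([-12.6366977 ,  39.04527882,  87.48568381,  -4.34392351,
        77.96699727, -49.07937645])}
```

```bash
python3 -m jog '0.0006 -0.0086 0.001 0 0 8 0; 0.0024 -0.017 0.001 0 0 16 0; 0.0053 -0.0251 0.001 0 0 24 0; 0.0093 -0.0326 0.001 0 0 32 0; 0.0144 -0.0396 0.001 0 0 40 0; 0.0203 -0.0457 0.001 0 0 48 0; 0.0271 -0.051 0.001 0 0 56 0; 0.0346 -0.0554 0.001 0 0 64 0'; python3 -c "
from h import *
print(where(),angs(),[move(.062,p,.004) for p in (-28,-35,-42)])"
```

```text
time_s: 9.3
position: [0.4984, 0.0426, 0.1503]
tcp_rot: [[0.813, -0.4, -0.422], [-0.434, -0.901, 0.016], [-0.387, 0.171, -0.906]]
force: [-2.8, -3.4, 2.1]
opening: 0.007
{'r': np.float64(62.58322949962171), 'phi': np.float64(-22.57115806896517), 'h': np.float64(6.460648373529103), 'rot': array([-1.24445092e-01,  1.57285804e-02,  2.35808323e+01]), 't': 9.3, 'F': array([-2.75349023, -3.39526401,  2.09496705]), 'j': array([-6.78094911, 38.33413492, 88.36110915, -2.01681689, 78.24902113,
       20.01992127])} {'scene': (np.float64(68.64), np.float64(0.1276), np.float64(0.0217), 43), 'top': (np.float64(65.82), np.float64(0.1266), np.float64(0.0244), 39)} [(array([-0.3, -4. ,  2.6]), array([-0.13, -0.22,  4.73])), (array([  0.8, -11.5,   2.6]), array([-0.15, -0.21, 11.73])), (array([  2.8, -18.8,   2.6]), array([-0.16, -0.2 , 18.73]))]
```

```bash
python3 -m jog '0 -0.006 0 0 0 6 0; 0.0008 -0.0115 0 0 0 11.5 0; 0.002 -0.016 0 0 0 16 0; 0.0028 -0.0188 0 0 0 18.7 0; 0.0028 -0.0188 0 0 0 18.7 0; 0.0028 -0.0148 0 0 0 18.7 0; 0.0028 -0.0148 -0.03 0 0 18.7 0; 0.0028 -0.0148 -0.065 0 0 18.7 0'; python3 -c "
from h import *
print(where()); a=angs(); print(a); print(where()['t'],[move(.062,p,.073) for p in (-20,0,20,30)])
im=np.load('scene1.npz')['im'];cv2.imwrite('pics/s3.png',cv2.resize(im[90:290,130:390],None,fx=3,fy=3,interpolation=cv2.INTER_CUBIC)[:,:,::-1])"
```

```text
time_s: 10.4
position: [0.535, 0.0543, 0.2047]
tcp_rot: [[0.646, -0.638, -0.42], [-0.696, -0.718, 0.019], [-0.314, 0.28, -0.907]]
force: [0.9, -0.2, 0.2]
opening: 0.004
{'r': np.float64(60.84957476362523), 'phi': np.float64(-37.77065856414766), 'h': np.float64(70.98904193547085), 'rot': array([ 0.12150325,  0.08141268, 41.95338288]), 't': 10.4, 'F': array([ 0.93885496, -0.1912849 ,  0.16428234]), 'j': array([-5.46113268, 36.74889967, 80.50561933, -1.20624323, 87.60193142,
       39.22662614])}
{'scene': (np.float64(48.8), np.float64(0.1276), np.float64(0.022), 43), 'top': (np.float64(48.69), np.float64(0.127), np.float64(0.0242), 43)}
10.5 [(array([ 1.3, 20.2,  1.8]), array([ -0.43,  -0.62, -21.98])), (array([12.7, 38.4,  1.7]), array([ -0.32,  -0.69, -41.98])), (array([29.6, 51.7,  1.7]), array([ -0.2 ,  -0.76, -61.98])), (array([39.6, 55.9,  1.8]), array([ -0.13,  -0.79, -71.98]))]
```

View pics/s3.png

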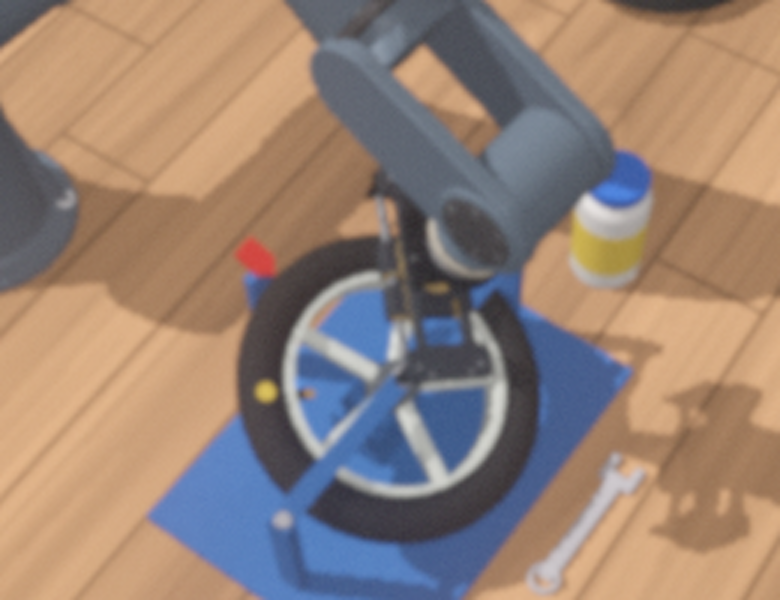

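```bash
cat >> h.py <<'E'
def movs(sp,off,along,h):
    "pose beside a spoke at angle sp, tool x along the spoke"
    s=read_state(); p=np.radians(sp); er=np.cos(p)*E1+np.sin(p)*E2; et=-np.sin(p)*E1+np.cos(p)*E2
    P=A+along*er+off*et+h*N; R=target(1,sp,0)[1]; T=s["tcp_rot"]
    return sp,(T.T@(P-s["position"])*1000).round(1).tolist(),Ro.from_matrix(T.T@R).as_rotvec(degrees=True).round(1).tolist()
E
python3 -c "
from h import *
for s in (-20,-4,12.8): print(movs(s,.022,.06,.073))"
```

```text
(-20, [11.4, 39.8, 1.7], [-0.4, -0.6, -22.0])
(-4, [25.0, 51.2, 1.7], [-0.3, -0.7, -38.0])
(12.8, [42.1, 58.7, 1.8], [-0.2, -0.7, -54.8])
```

```bash
python3 -m jog '0.004 0.015 0.001 0 0 -8 0; 0.008 0.03 0.001 0 0 -16 0; 0.013 0.04 0.001 -0.3 -0.6 -24 0; 0.02 0.047 0.001 -0.3 -0.6 -33 0; 0.028 0.053 0.001 -0.3 -0.6 -41 0; 0.036 0.057 0.001 -0.2 -0.7 -49 0; 0.042 0.0587 0.0015 -0.2 -0.7 -54.8 0; 0.042 0.0587 0.0015 -0.2 -0.7 -54.8 0'; python3 -c "
from h import *
print(where(),movs(12.8,.022,.06,.005))"
```

```text
time_s: 11.5
position: [0.5234, -0.0172, 0.2056]
tcp_rot: [[0.888, 0.157, -0.432], [0.183, -0.983, 0.019], [-0.421, -0.096, -0.902]]
force: [0.0, -0.1, -0.9]
opening: 0.008
{'r': np.float64(66.08090746047068), 'phi': np.float64(31.608732984360596), 'h': np.float64(68.18984967459262), 'rot': array([  0.1349225 ,  -0.59675732, -12.71544453]), 't': 11.5, 'F': array([ 0.02765252, -0.09336323, -0.90231315]), 'j': array([-11.88046224,  36.09158442,  82.065791  ,  -4.01999643,
        87.16075554, -21.0795995 ])} (12.8, [3.2, 0.9, 63.2], [-0.2, 0.6, -0.1])
```

```bash
python3 -m jog '0.0025 0.001 0.02 -0.2 0.6 0 0; 0.0025 0.001 0.02 -0.2 0.6 0 0; 0.0025 0.001 0.02 -0.2 0.6 0 0'; python3 -c "
from h import *
print(where(),movs(12.8,.022,.06,.005))
im,d=capture('wrist'); cv2.imwrite('pics/w4.png',im[:,:,::-1])"
```

```text
time_s: 11.88
position: [0.5178, -0.0169, 0.1875]
tcp_rot: [[0.893, 0.16, -0.421], [0.184, -0.983, 0.017], [-0.411, -0.092, -0.907]]
force: [0.3, -0.6, 0.8]
opening: 0.004
{'r': np.float64(63.916757618756606), 'phi': np.float64(32.7497299191446), 'h': np.float64(49.465936397341714), 'rot': array([ -0.0477683 ,   0.08357478, -12.75749106]), 't': 11.875, 'F': array([ 0.31143375, -0.58797907,  0.83686949]), 'j': array([-11.95932268,  36.64832222,  84.15738909,  -4.07267328,
        83.81119284, -21.00227336])} (12.8, [0.0, 0.1, 44.5], [0.1, -0.1, -0.0])
```

View pics/w4.png

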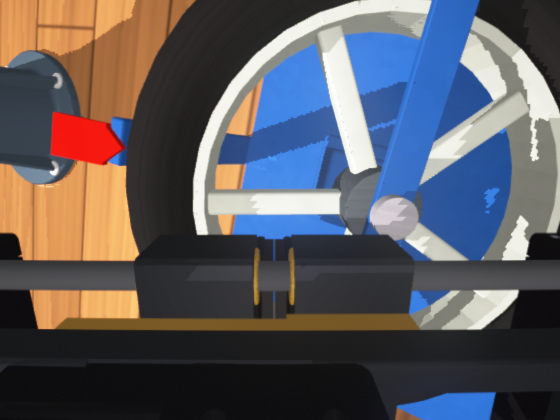

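The spoke to be pushed lies parallel to the finger at rows 190–215, as planned. The valve is hidden behind the hand, but by the model it clears by about 10 mm. Going down.

```bash
python3 -m jog '0 0 0.02 0 0 0 0; 0 0 0.035 0 0 0 0; 0 0 0.0445 0 0 0 0; 0 0 0.0445 0 0 0 0; 0 0 0.0445 0 0 0 0'; python3 -c "
from h import *
print(where());
for s in (12.8,6,0,-6,-12,-18,-24,-30): print(movs(s,.0165,.06,.005))
print(angs())"
```

```text
time_s: 12.55
position: [0.4994, -0.0164, 0.1473]
tcp_rot: [[0.893, 0.16, -0.42], [0.184, -0.983, 0.017], [-0.41, -0.092, -0.907]]
force: [-0.4, 0.7, 0.0]
opening: 0.004
{'r': np.float64(63.75692610805243), 'phi': np.float64(33.16153246799125), 'h': np.float64(5.195206939667306), 'rot': array([ -0.06266856,   0.12808195, -12.76947163]), 't': 12.55, 'F': array([-0.35086246,  0.74976463,  0.01725664]), 'j': array([-12.27182185,  38.52302817,  88.52423948,  -4.28287942,
        77.52060599, -20.81521762])}
(12.8, [-0.2, -5.7, 0.2], [0.1, -0.1, -0.0])
(6, [-1.8, -12.9, 0.2], [0.1, -0.1, 6.8])
(0, [-2.4, -19.4, 0.2], [0.1, -0.1, 12.8])
(-6, [-2.4, -25.9, 0.2], [0.1, -0.1, 18.8])
(-12, [-1.6, -32.4, 0.1], [0.0, -0.1, 24.8])
(-18, [-0.2, -38.7, 0.1], [0.0, -0.1, 30.8])
(-24, [1.8, -44.9, 0.1], [0.0, -0.1, 36.8])
(-30, [4.5, -50.8, 0.1], [0.0, -0.1, 42.8])
{'scene': (np.float64(48.77), np.float64(0.1275), np.float64(0.0214), 45)}
```

```bash
python3 -m jog '-0.0002 -0.0057 0 0 0 0 0; -0.0018 -0.0129 0 0 0 6.8 0; -0.0024 -0.0194 0 0 0 12.8 0; -0.0024 -0.0259 0 0 0 18.8 0; -0.0016 -0.0324 0 0 0 24.8 0; -0.0002 -0.0387 0 0 0 30.8 0; 0.0008 -0.042 0 0 0 34 0; 0.0008 -0.042 0 0 0 34 0'; python3 -c "
from h import *
print(where());
print(angs());
for s in (-21,-24,-27,-30,-33,-36): print(movs(s,.0165,.06,.005))
print(angs())"
```

```text
time_s: 13.65
position: [0.4927, 0.0254, 0.1509]
tcp_rot: [[0.83, -0.366, -0.421], [-0.396, -0.918, 0.017], [-0.393, 0.153, -0.907]]
force: [-0.1, -0.3, 0.9]
opening: 0.007
{'r': np.float64(62.95715541315308), 'phi': np.float64(-6.077814378804797), 'h': np.float64(4.879263231873289), 'rot': array([-0.04994706,  0.07833729, 21.15565094]), 't': 13.65, 'F': array([-0.07695533, -0.3305681 ,  0.88959778]), 'j': array([-8.4872224 , 37.84585735, 89.39487717, -2.68792558, 77.5753739 ,
       16.21046039])}
{'scene': (np.float64(14.64), np.float64(0.1281), np.float64(0.0214), 45)}
(-21, [0.5, 0.3, -0.2], [0.0, -0.1, -0.2])
(-24, [-0.2, -2.9, -0.2], [-0.0, -0.1, 2.8])
(-27, [-0.9, -6.1, -0.2], [-0.0, -0.1, 5.8])
(-30, [-1.3, -9.3, -0.2], [-0.0, -0.1, 8.8])
(-33, [-1.6, -12.6, -0.2], [-0.0, -0.1, 11.8])
(-36, [-1.7, -15.8, -0.2], [-0.0, -0.1, 14.8])
{'scene': (np.float64(14.58), np.float64(0.1281), np.float64(0.0211), 45)}
```

```bash
python3 -m jog '0 -0.002 0 0 0 2 0; -0.0002 -0.004 0 0 0 4 0; -0.0006 -0.006 0 0 0 5.8 0; -0.001 -0.008 0 0 0 7.5 0; -0.0013 -0.0093 0 0 0 8.8 0; -0.0014 -0.0104 0 0 0 9.8 0; -0.0015 -0.0112 0 0 0 10.6 0; -0.0015 -0.0112 0 0 0 10.6 0'; python3 -c "
from h import *
print(where());
print(angs());
for s in (-32,-33,-34,-35,-36): print(movs(s,.0165,.06,.005))
print(angs())"
```

```text
time_s: 14.85
position: [0.4957, 0.0362, 0.1493]
tcp_rot: [[0.748, -0.513, -0.421], [-0.559, -0.829, 0.017], [-0.358, 0.223, -0.907]]
force: [-1.9, -1.2, 0.7]
opening: 0.005
{'r': np.float64(62.10567526810253), 'phi': np.float64(-16.38564248714869), 'h': np.float64(4.499975187445067), 'rot': array([-6.69691590e-03,  7.95056343e-02,  3.18267366e+01]), 't': 14.85, 'F': array([-1.92027029, -1.24362706,  0.70832735]), 'j': array([-7.45779425, 38.18674835, 88.9249128 , -2.20753405, 77.73594829,
       27.70700303])}
{'scene': (np.float64(4.07), np.float64(0.1282), np.float64(0.0217), 45)}
(-32, [-0.3, -0.2, -0.5], [-0.0, -0.1, 0.2])
(-33, [-0.6, -1.3, -0.5], [-0.0, -0.1, 1.2])
(-34, [-0.9, -2.3, -0.5], [-0.0, -0.1, 2.2])
(-35, [-1.1, -3.4, -0.5], [-0.0, -0.1, 3.2])
(-36, [-1.3, -4.4, -0.5], [-0.0, -0.1, 4.2])
{'scene': (np.float64(4.35), np.float64(0.1282), np.float64(0.0222), 47)}
```

```bash
python3 -m jog '-0.0002 -0.0009 0 0 0 0.8 0; -0.0004 -0.0018 0 0 0 1.6 0; -0.0008 -0.0026 0 0 0 2.4 0; -0.001 -0.0034 0 0 0 3.2 0; -0.001 -0.0034 0 0 0 3.2 0; -0.001 -0.0034 0 0 0 3.2 0; -0.001 0.0016 0 0 0 3.2 0; -0.001 0.0016 -0.02 0 0 3.2 0'; python3 -m jog '0 0 -0.03 0 0 0 0; 0 0 -0.08 0 0 0 0; 0.03 -0.03 -0.13 0 0 0 0; 0.03 -0.06 -0.17 0 0 0 0; 0.03 -0.06 -0.17 0 0 0 0;0.03 -0.06 -0.17 0 0 0 0'; python3 - <<'E'
from h import *
print(where())
a=angs(); print(a)
for n in("scene","top"):
    z=np.load(n+"1.npz"); im=z["im"]; X=cloud(n,z["d"])
    hsv=cv2.cvtColor(im,cv2.COLOR_RGB2HSV); H,S,V=[hsv[...,i] for i in range(3)]
    D=X-A; u=D@E1; v=D@E2;h=D@N
    red=((H<8)|(H>174))&(S>140)&(V>100)&(abs(u-.165)<.03)&(abs(v)<.03)
    print(n,red.sum(), "red",u[red].mean(),v[red].mean(),h[red].mean(), "tip v",v[red&(u<.162)].mean())
    im=cv2.resize(im,None,fx=4,fy=4,interpolation=cv2.INTER_CUBIC)
    o=(680,560) if n=="scene" else (760,640)
    cv2.imwrite(f"pics/{n}_f.png",im[o[1]:o[1]+600,o[0]:o[0]+800,::-1])
E
```

```text
time_s: 16.05
position: [0.5022, 0.0352, 0.1679]
tcp_rot: [[0.717, -0.554, -0.422], [-0.605, -0.796, 0.019], [-0.346, 0.242, -0.906]]
force: [0.1, -0.6, -0.1]
opening: 0.001
time_s: 16.8
position: [0.6284, 0.0617, 0.297]
tcp_rot: [[0.718, -0.554, -0.422], [-0.604, -0.797, 0.017], [-0.345, 0.242, -0.907]]
force: [-1.3, 0.7, -1.0]
opening: 0.008
{'r': np.float64(48.698683327426636), 'phi': np.float64(-86.65056924458358), 'h': np.float64(194.01925633430238), 'rot': array([-1.84501299e-02,  4.55943793e-02,  3.50027002e+01]), 't': 16.8, 'F': array([-1.31364717,  0.73822234, -0.95221784]), 'j': array([ -4.15724456,  39.38466629,  59.29768114,  -0.80453335,
       106.26761822,  33.18412093])}
{'scene': (np.float64(1.01), np.float64(0.1282), np.float64(0.022), 47)}
scene 97 red 0.17475367396886524 0.0025076267612993844 0.008254991135101277 tip v 0.0023844612399931075
top 0 red nan nan nan tip v nan<stdin>:9: RuntimeWarning: Mean of empty slice.
  ret = ret.dtype.type(ret / rcount)
```

View pics/scene_f.png

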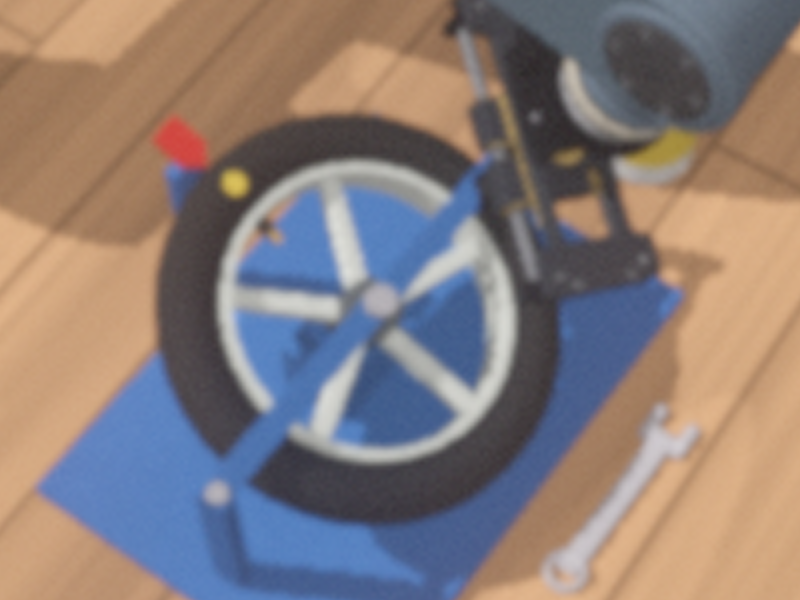

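View pics/top_f.png

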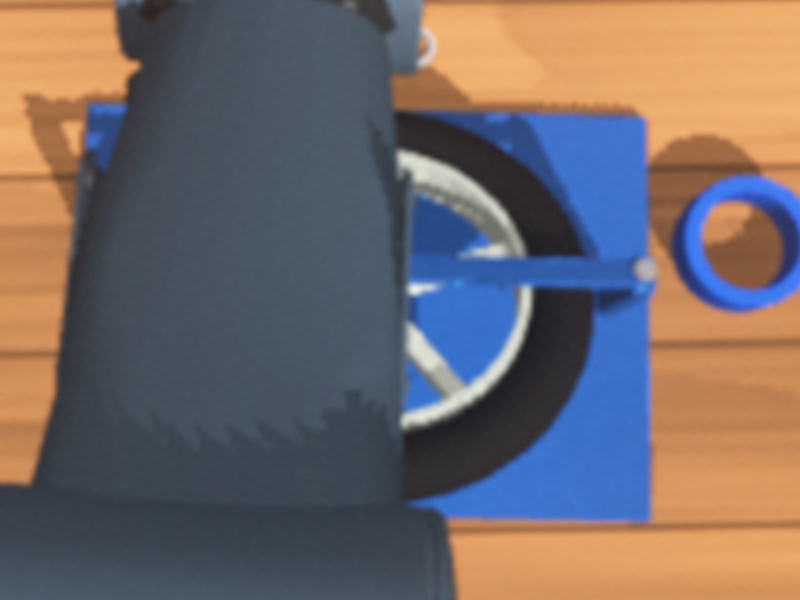

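```bash
python3 -m jog '-0.02 0.013 -0.05 0 0 0 0; 0 0.07 -0.06 0 0 0 0; 0.02 0.13 -0.06 0 0 0 0; 0.04 0.19 -0.05 0 0 0 0; 0.06 0.25 -0.04 0 0 0 0; 0.08 0.31 -0.03 0 0 0 0; 0.11 0.37 -0.02 0 0 0 0; 0.136 0.43 -0.017 0 0 0 0'; python3 -m jog '0.01 0.03 0 0 0 0 0; 0.02 0.06 0 0 0 0 0; 0.02 0.06 0 0 0 0 0; 0.02 0.06 0 0 0 0 0'; python3 - <<'E'
from h import *
a=angs(); print(a)
for n in("scene","top"):
    z=np.load(n+"1.npz"); im=z["im"]; X=cloud(n,z["d"])
    hsv=cv2.cvtColor(im,cv2.COLOR_RGB2HSV); H,S,V=[hsv[...,i] for i in range(3)]
    D=X-A; u=D@E1; v=D@E2;h=D@N
    red=((H<8)|(H>174))&(S>140)&(V>100)&(abs(u-.165)<.03)&(abs(v)<.03)
    print(n,red.sum(),"red",u[red].mean(),v[red].mean(),h[red].mean(), "tip v",v[red&(u<.162)].mean(), np.degrees(np.arctan2(v[red].mean(),u[red].mean())))
    im=cv2.resize(im,None,fx=4,fy=4,interpolation=cv2.INTER_CUBIC)
    for a in np.arange(0,1): 
        q=proj(n,[pt(.078,0,0),pt(.128,0,.022),pt(.155,0,.009)])*4+2
        for p in q: cv2.circle(im,tuple(int(t) for t in p),3,(255,0,255),-1)
    o=(680,560) if n=="scene" else (760,640)
    cv2.imwrite(f"pics/{n}_g.png",im[o[1]:o[1]+600,o[0]:o[0]+800,::-1])
E
```

```text
time_s: 17.9
position: [0.4966, -0.3516, 0.3688]
tcp_rot: [[0.717, -0.554, -0.423], [-0.604, -0.797, 0.019], [-0.348, 0.242, -0.906]]
force: [1.2, 0.0, -0.1]
opening: 0.006
time_s: 18.4
position: [0.4794, -0.4092, 0.3769]
tcp_rot: [[0.718, -0.554, -0.422], [-0.604, -0.797, 0.019], [-0.347, 0.241, -0.906]]
force: [0.5, 0.3, -0.1]
opening: 0.007
{'scene': (np.float64(0.86), np.float64(0.1282), np.float64(0.0212), 47), 'top': (np.float64(0.38), np.float64(0.1275), np.float64(0.0245), 44)}
scene 98 red 0.17492250368647702 0.0025659118074596557 0.00815507629778418 tip v 0.002355537679372803 0.8404028681848859
top 141 red 0.1736752458971971 -0.0006877284068987136 0.010117316892099206 tip v -0.0008693829127234466 -0.22688166645739158
```

View pics/top_g.png

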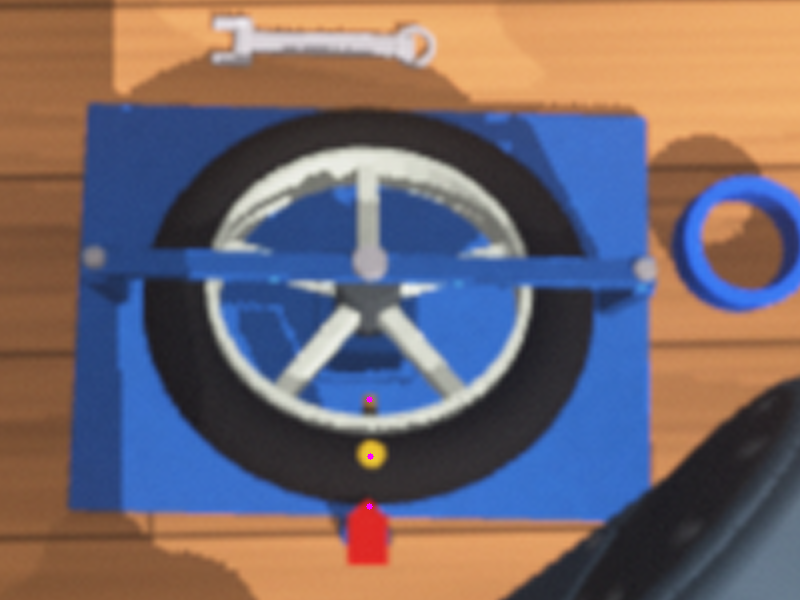

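View pics/scene_g.png

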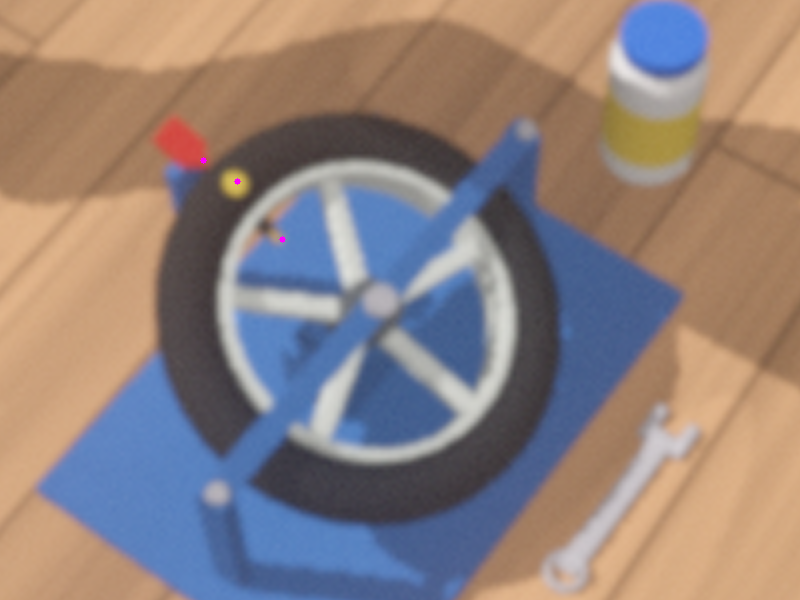

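In both views the valve, yellow dot and pointer line up: in the top view the dot is at (371,455) and the pointer tip at (369,503). The tub, tape and spanner look the same as before.

```bash
python3 -c "
from rig import *
print(hand_in())"
```

```text
the job is handed in; nothing more can be done
None
```

The wheel now has its valve stem straight up the slope, in line with the red pointer. I handed the job in at about 18.5 s of the 61 s allowed; it reports no verdict.

- **How it was done:** I turned the wheel clockwise from about 168.5° in three pushes, with the fingers shut, on three successive spokes in the half above the crossbar. The turns were about 48°, 72° and 48°, the last finished in slow, measured steps. I then lifted the hand out and moved it well clear to the side.
- **Alignment:** The yellow dot reads 0.9° in the scene camera, where the pointer reads 0.8°. In the top camera it reads 0.4° and the pointer -0.2°. The two cameras differ by up to about 1° on the pointer, within their calibration, so the valve is within about 0.6° of it.
- **At rest:** Two scene-camera readings 1.6 s apart, both with the hand clear, agree to 0.15°, so the wheel is still.
- **Contact:** In the readings I took, the wrist force stayed at about 5 N or less. By the geometry the fingers stayed about 10 mm clear of the valve and well inside the rim. That clearance is calculated, as the hand hid the valve from the wrist camera.
- **Tub, tape and spanner:** They look unmoved in the final pictures; I judged this by eye and did not measure their positions.

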